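# Fit the grooved drum on the edge burnisher

## Task

Fit the grooved wooden drum onto the upright spindle of the leather-edge burnishing machine: slide it over the top of the shaft and, with the drum itself, press the stiff collar beneath it all the way down until you feel it reach its stop. Leave the drum seated on the collar and let go; leave the smooth drum where it stands.

Things in the scene. Friction and masses are not known exactly. Their poses are not given: they have to be found in the camera images.
- grooved_drum: The drum to fit: a short wooden cylinder, 52 mm in diameter and 44 mm high, with three round grooves around its side and a 17 mm bore right through. It stands upright on the table and keeps that end up. Origin at the centre of its underside, z along the bore.
- smooth_drum: Another wooden drum with the same bore, smooth-sided, slimmer and taller: 44 mm in diameter, 62 mm high. Stands upright on the table near the grooved one; not to be moved. Origin at the centre of its underside.
- burnisher: The burnishing machine, fixed to the table: a grey box, 200 x 140 mm and 70 mm high, from 70 mm in front of the shaft to 130 mm behind it; a vented motor cover on it, top 105 mm above the table, begins 55 mm behind the shaft. Origin on the table below the shaft, x towards the back of the machine.
- spindle_tip (a point): Centre of the top end of the machine's fixed upright steel shaft, 150 mm above the table, z up along the shaft. The shaft is 14 mm in diameter, its top 6 mm taper to 7 mm. When all is home the shaft's end stands 9 mm above the drum's top.
- collar_top (a point): Centre of the top face of the brass collar on the shaft (40 mm in diameter, 12 mm thick), on which the drum sits. It grips the shaft and stays where it is left: the drum's weight does not move it, a push of about 12 N does. Its top starts 113 to 127 mm above the table; it is home on the bearing housing (48 mm in diameter) with its top 97 mm above the table.
- collar (a joint): How far the collar has been pushed down the shaft, m: 0 is the top of its travel, 0.030 is home on its stop. Starts between 0 and 0.014.
Things that resemble listed ones, but are neither listed nor needed, are in the scene too. Leave any orange or turquoise look-alike of the grooved_drum alone.

How it is judged:
On the way:
1. the grooved drum is threaded at least 10 mm onto the shaft while the collar is still well above its stop (horizontal distance between grooved_drum and spindle_tip below 0.003 m and angle between grooved_drum's own z axis and vertical below 0.12 rad and z of grooved_drum in the frame of spindle_tip below -0.01 m and value of joint collar below 0.023 m), for 0.1 s.
At the end, for the whole second after the job is handed in: The collar is within 2.5 mm of its stop, the grooved drum sits on it (underside within 2.5 mm of the collar's top face) around the shaft (axis within 3 mm, tilt under 0.12 rad), released and at rest; the smooth drum is within 30 mm of where it stood (horizontal distance between grooved_drum and spindle_tip below 0.003 m and angle between grooved_drum's own z axis and vertical below 0.12 rad and value of joint collar above 0.0275 m and z of grooved_drum in the frame of collar_top between -0.003 and 0.0025 m and linear speed of grooved_drum below 0.02 m/s and distance of smooth_drum from where it was at the start of the episode below 0.03 m); the robot touches nothing.
It fails at once if the smooth drum is knocked over or moved by more than 30 mm (distance of smooth_drum from where it was at the start of the episode above 0.03 m or angle between smooth_drum's own z axis and vertical above 0.5 rad).
It also fails if it takes over 38 s, if anything falls off the work surface, if the arm or the gripper's body presses on something with over 40 N, if the wrist force passes 120 N, or if a joint passes its speed limit or range.

## Robot

A 7-joint arm with a two-finger parallel gripper is mounted at the origin on the work surface. World frame = base frame: x ahead of the robot, y to its left, z up, the work surface at z = 0. Lengths are in m, angles in rad, forces in N, time in s.
With the tool pointing down it reaches from about 0.4 to 0.9 m from the base axis. Payload 5.5 kg.
Tool frame: the origin (TCP) lies between the finger pads; the fingertips stand 11 mm ahead of it and the grasp point (between the pads) lies 8 mm behind it (arm.nose_length is the distance from the TCP to the fingertips, in m); z points along the fingers, y is the line along which they close (so a half turn about z gives the same grasp; the last joint's range is limited). The gripper opens to 92 mm and grips with 3 to 60 N. Pads are 19 mm wide; open, the fingers measure 130 mm over their backs; the gripper's body (75 mm by 190 mm) begins 47 mm behind the grasp point.
Start: joints at [-0.848, 0.501, -0.427, 1.55, 0.221, 1.138, -0.21], TCP at [0.288, 0.583, 0.238] pointing down, gripper open.
Joint ranges: [-2.88, 2.88], [-0.31, 2.03], [-1.54, 1.56], [0.2, 2.42], [-1.41, 4.55], [0.19, 2.02], [-2.57, 2.57]. Speed limits (rad/s): [2.57, 2.57, 3.14, 3.14, 3.14, 3.14, 3.14].

## Interface

Orientations are given as a unit quaternion [w, x, y, z].
In Python, from rig import arm gives the robot as it stands.
- The arm moves only by the shell command python3 -m jog 'ROWS' [FORCE]. ROWS is JSON, one flat list of numbers, 7 for each row, row after row: the shift along the tool's x, y, z in units of 30 mm (1.0 is 30 mm), then the turn, a rotation vector about the tool's x, y, z in units of 5 degrees (1.0 is 5 degrees), then the opening, from 0 (shut) to 1 (fully open). A call has 1 to 12 rows; each row shifts and turns the commanded pose from where the row before left it, along the tool's axes as they then stand; what a row does not reach is not made up. A row lasts 1/10 s, in which the tool goes at most 50 mm and 8.59 degrees, less where a joint would pass 70% of its speed; a pose out of reach is approached as far as the arm can. A call is refused whole if a number of a shift passes 1 or a number of a turn 1, either way. A call with a gripper value outside its range is refused whole. The fingers move at their own pace and stop on an object; FORCE is the grip in N (left out, the last holds). Time passes only in rows, so rows that do not move let the fingers close. It gives the time, the measured TCP pose, the force, the opening and the grip force at its end, in the units of the state.
- arm.sense(): the state, without advancing time (a new reading comes with each control period).
- arm.grab_frame(name): name is "side" or "top" or "wrist"; returns (picture, depth): 420x560x3 uint8, blue, green, red; 420x560 float32, m along the optical axis (not along the pixel's ray), 0 where there is no reading.
- arm.camera_params(name): a dict with "K" (3x3 intrinsics, pixels), "extrinsics" (4x4, takes a point from camera to world coordinates); the wrist camera has in their place "T_tool_cam" (4x4, takes a point from camera to tool coordinates, whose origin is the TCP and whose axes are the flange's). Camera axes: x right, y up, looking along -z (the intrinsics and any distortion apply to the point x, -y, -z); pixel columns grow to the right and rows downward; lengths in m; the calibration is good to about 2 mm. The wrist camera is an equidistant fisheye: a pixel r from the principal point sees the ray r / f radians off the axis. A picture is of the moment at which its call begins: read the wrist's pose just before it. camera_params takes no time and is no camera call.
- arm.close_job(): hands the job in; it is judged then, once.
The state is a dict: "time": time; "joints": joint angles; "qd": joint speeds; "tau": joint torques, N m; "position": TCP position; "tool_rot": TCP orientation; "contact_force": force on the tool from outside, world axes, zero at the start; "torque": the same for the moment, N m; "grip_width": finger opening in m; "finger_force": force on a finger pad.
Only numpy, scipy, OpenCV 4.12 (cv2) and the standard library are available. Lean on these libraries where they do the work, as an engineer would, in place of code of your own. Each camera call takes 0.05 s, during which the arm holds its last target. There are 200 camera calls.

## Working session

There is one attempt and no reset: what is moved stays moved. The work goes in short steps, Python scripts to look and compute and a shell command to move; the robot and the scene stay as the last step left them, time stands still between calls to the robot, and variables do not carry over. Pictures are saved under pics/ and viewed, at most 10 in all, crops included, and the job is handed in when it is done.

```bash
mkdir -p pics
python3 - <<'E'
from rig import arm
import cv2,numpy as np
s=arm.sense();print(s['time'],s['position'],s['tool_rot'],s['grip_width'])
for n in('side','top'):
    p,d=arm.grab_frame(n);cv2.imwrite(f'pics/{n}0.png',p);np.savez(f'{n}0.npz',p=p,d=d)
    c=arm.camera_params(n);print(n,np.round(c['K'],1).tolist(),np.round(c['extrinsics'],3).tolist(),[k for k in c])
c=arm.camera_params('wrist');print(c)
E
```

```text
0.0 [0.2882065  0.58186409 0.23667391] [-2.47284189e-04  2.27848084e-01  9.73696213e-01 -9.34759991e-04] 0.09189922778387861
side [[379.7, 0.0, 276.5], [0.0, 379.7, 204.9], [0.0, 0.0, 1.0]] [[0.926, 0.219, -0.307, 0.3], [-0.377, 0.529, -0.76, -0.618], [-0.004, 0.82, 0.572, 0.521], [0.0, 0.0, 0.0, 1.0]] ['K', 'extrinsics']
top [[463.5, 0.0, 280.2], [0.0, 463.5, 207.8], [0.0, 0.0, 1.0]] [[0.005, 0.98, -0.198, 0.335], [-1.0, 0.008, 0.013, -0.053], [0.014, 0.198, 0.98, 1.05], [0.0, 0.0, 0.0, 1.0]] ['K', 'extrinsics']
{'K': array([[325.1922621 ,   0.        , 281.20345002],
       [  0.        , 325.1922621 , 218.03169917],
       [  0.        ,   0.        ,   1.        ]]), 'T_tool_cam': array([[ 1.30464161e-03,  9.60723489e-01,  2.77504371e-01,
         7.53599226e-02],
       [ 9.99998337e-01, -8.99721620e-04, -1.58648220e-03,
         3.69236099e-04],
       [-1.27449403e-03,  2.77505979e-01, -9.60723065e-01,
        -1.47214721e-01],
       [ 0.00000000e+00,  0.00000000e+00,  0.00000000e+00,
         1.00000000e+00]])}
```

View pics/side0.png

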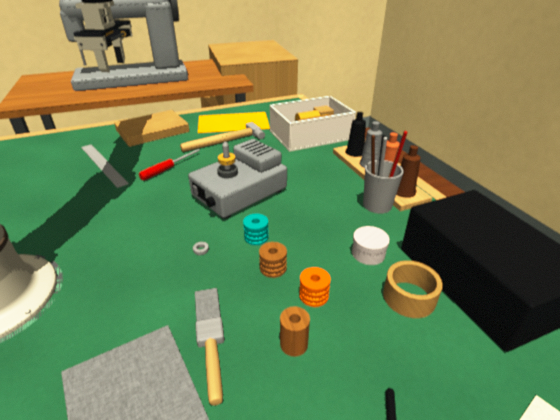

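View pics/top0.png

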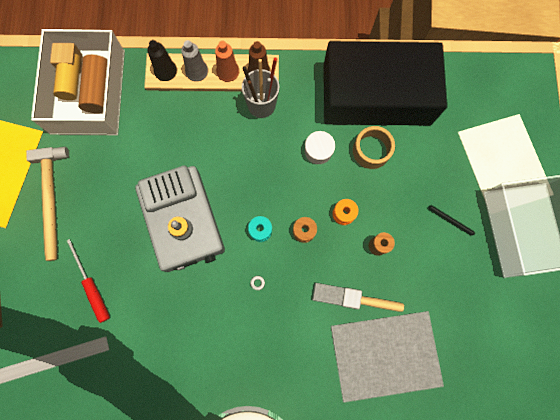

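Side view: turquoise (256,229), brown grooved (273,259), orange (315,287), tall brown smooth (295,330). In the top view these are at (260,228), (305,229), (346,211) and (384,243), with the spindle at (178,227). The brown one with grooves is the grooved_drum. The tall smooth brown one and the coloured look-alikes don't fit the description. I'll confirm in a crop and measure.

```bash
cat > h.py <<'E'
from rig import arm
import cv2,numpy as np
from scipy.spatial.transform import Rotation as R
def cloud(n,d):
    c=arm.camera_params(n);K=c['K'];v,u=np.mgrid[:420,:560]
    P=np.stack([(u-K[0,2])/K[0,0]*d,-(v-K[1,2])/K[1,1]*d,-d],-1)
    E=c['extrinsics'];return P@E[:3,:3].T+E[:3,3]
def ray(n,uv):
    c=arm.camera_params(n);K=c['K'];E=c['extrinsics']
    r=E[:3,:3]@np.array([(uv[0]-K[0,2])/K[0,0],-(uv[1]-K[1,2])/K[1,1],-1]);return E[:3,3],r/np.linalg.norm(r)
def meet(a,b):
    (o,r),(p,s)=a,b
    t=np.linalg.lstsq(np.stack([r,-s],1),p-o,rcond=None)[0]
    A,B=o+t[0]*r,p+t[1]*s;return (A+B)/2,np.linalg.norm(A-B)
E
python3 - <<'E'
from h import *
for n,seeds in(('side',dict(gr=(273,259),sm=(295,330),sp=(227,158))),('top',dict(gr=(305,229),sm=(384,243),sp=(178,227)))):
    z=np.load(n+'0.npz');p,d=z['p'],z['d'];P=cloud(n,d)
    for k,(u,v) in seeds.items():
        m=np.zeros((420,560),bool);w=30;m[v-w:v+w,u-w:u+w]=1
        hsv=cv2.cvtColor(p,cv2.COLOR_BGR2HSV)
        if k!='sp':
            m&=(hsv[...,0]<18)&(hsv[...,1]>80)
            nl,lab=cv2.connectedComponents(m.astype(np.uint8));ids=lab[v-10:v+10,u-10:u+10];l=np.bincount(ids[ids>0]).argmax();m=lab==l
        q=P[m&(d>0)]
        zt=np.percentile(q[:,2],97) if k!='sp' else 0
        if k!='sp':
            mt=m&(P[...,2]>zt-.008);t=P[mt]
            (cx,cy),(rw,rh),a=cv2.minAreaRect(np.argwhere(mt)[:,::-1].astype(np.float32))
            print(n,k,'ztop',zt.round(4),'box mid',((t.max(0)+t.min(0))/2).round(4),'ext',np.ptp(t,0).round(4),'pix',round(cx,1),round(cy,1),round(rw),round(rh),m.sum())
        else:
            w=12
            for lo,hi in((.08,.1),(.1,.108),(.108,.118),(.118,.13),(.13,.14),(.14,.2)):
                mt=np.zeros_like(m);mt[v-25:v+25,u-25:u+25]=1
                mt&=(P[...,2]>lo)&(P[...,2]<hi)&(d>0);t=P[mt]
                if len(t):print(n,lo,len(t),'mid',((t.max(0)+t.min(0))/2).round(4),'ext',np.ptp(t,0).round(4),'zmax',t[:,2].max().round(4),'pix',np.argwhere(mt)[:,::-1].mean(0).round(1))
    u,v=seeds['sp'];
    np.save(n+'P.npy',P)
a=np.load('side0.npz')['p'];b=np.load('top0.npz')['p']
A=cv2.resize(a[210:360,210:360],(400,400),interpolation=cv2.INTER_CUBIC);B=cv2.resize(a[130:210,190:270],(400,400),interpolation=cv2.INTER_CUBIC)
cv2.imwrite('pics/crop1.png',np.hstack([A,B]))
E
```

```text
side gr ztop 0.0474 box mid [ 0.4077 -0.3572  0.2802] ext [0.2158 0.5208 0.4816] pix 272.4 252.2 26 21 797
side sm ztop 0.0652 box mid [ 0.3902 -0.4434  0.2891] ext [0.1807 0.3484 0.4638] pix 295.6 322.0 32 29 1194
side 0.08 329 mid [0.502  0.1665 0.0899] ext [0.0833 0.0947 0.0199] zmax 0.0999 pix [233.2 164.5]
side 0.1 180 mid [0.5188 0.1786 0.104 ] ext [0.1065 0.1072 0.0079] zmax 0.108 pix [242.4 149.8]
side 0.108 166 mid [0.5149 0.17   0.113 ] ext [0.1013 0.0938 0.0099] zmax 0.1179 pix [231.7 155.1]
side 0.118 49 mid [0.4832 0.1423 0.1237] ext [0.034  0.0354 0.0115] zmax 0.1295 pix [225.6 155. ]
side 0.13 23 mid [0.4837 0.1397 0.1349] ext [0.0122 0.0064 0.0095] zmax 0.1396 pix [225.6 149.7]
side 0.14 35 mid [0.4839 0.1426 0.1466] ext [0.0129 0.0119 0.0129] zmax 0.153 pix [225.1 144.8]
top gr ztop 0.0474 box mid [ 0.4268 -0.0992  0.5449] ext [0.1839 0.0927 1.0104] pix 305.0 228.0 22 22 438
top sm ztop 0.0647 box mid [ 0.4081 -0.1812  0.5534] ext [0.1466 0.2568 0.9934] pix 383.5 242.5 19 19 359
top 0.08 193 mid [0.5016 0.1611 0.0901] ext [0.0791 0.0828 0.0196] zmax 0.0999 pix [177.2 222. ]
top 0.1 60 mid [0.5045 0.1615 0.1042] ext [0.0658 0.0747 0.0074] zmax 0.1079 pix [161.5 205.9]
top 0.108 245 mid [0.5007 0.1553 0.113 ] ext [0.0698 0.0644 0.0099] zmax 0.1179 pix [178.2 226.1]
top 0.118 16 mid [0.4863 0.1427 0.1222] ext [0.0287 0.0352 0.0082] zmax 0.1263 pix [177.8 225.9]
top 0.13 11 mid [0.4838 0.1414 0.135 ] ext [0.0099 0.0096 0.0093] zmax 0.1397 pix [177.4 225.5]
top 0.14 44 mid [0.4857 0.1438 0.1468] ext [0.0126 0.0137 0.011 ] zmax 0.1523 pix [174.5 223.1]
```

View pics/crop1.png

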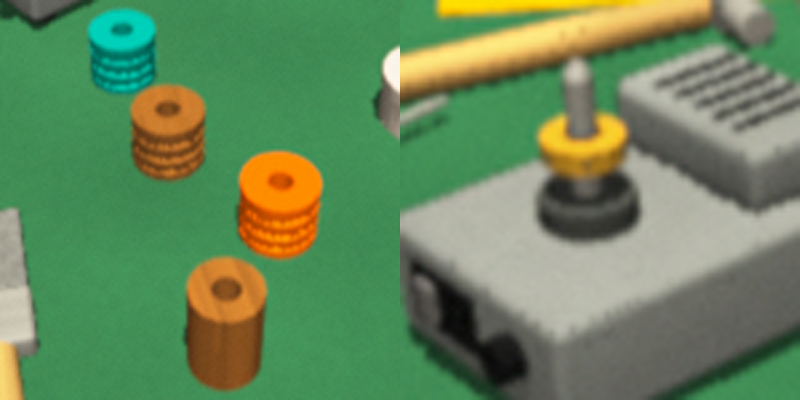

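The crop confirms it: the brown grooved drum is at crop (168,130), smooth at (227,320), orange and turquoise are decoys. The yellow collar sits raised on the shaft. Next, accurate two-view points.

Run:
```python
from h import *
D={n:np.load(n+'0.npz') for n in('side','top')}
S=dict(gr=((273,250),(305,228)),sm=((295,318),(384,241)),tq=((256,221),(260,227)),orr=((315,277),(346,210)))
for k,s in S.items():
    rs=[]
    for n,(u,v) in zip(('side','top'),s):
        p,d=D[n]['p'],D[n]['d'];P=cloud(n,d);m=np.zeros((420,560),bool);m[v-26:v+26,u-26:u+26]=1
        hsv=cv2.cvtColor(p,cv2.COLOR_BGR2HSV);h=hsv[...,0]
        m&=(((h>80)&(h<105)) if k=='tq' else (h<18))&(hsv[...,1]>80)&(d>0)&(d<1.3)&(P[...,2]>.01)&(P[...,2]<.08)
        nl,lab=cv2.connectedComponents(m.astype(np.uint8));ids=lab[v-12:v+12,u-12:u+12];m=lab==np.bincount(ids[ids>0]).argmax()
        zt=np.percentile(P[m][:,2],90);mt=m&(P[...,2]>zt-.007);t=P[mt]
        c=max(cv2.findContours(mt.astype(np.uint8),0,1)[0],key=cv2.contourArea)
        e=cv2.fitEllipse(c);q=(t.max(0)+t.min(0))/2
        print(k,n,'ellipse',np.round(e[0],1),np.round(e[1],1),'depth mid',q.round(4),'ext',np.ptp(t,0).round(4))
        rs.append(ray(n,e[0]))
    print('  two-view',[np.round(x,4) for x in meet(*rs)])
# spindle: tip from two views
rs=[]
for n,(u,v) in(('side',(225,147)),('top',(176,224))):
    d=D[n]['d'];P=cloud(n,d);mt=np.zeros((420,560),bool);mt[v-25:v+25,u-25:u+25]=1;mt&=(P[...,2]>.142)&(P[...,2]<.2)&(d>0)
    ii=np.argwhere(mt)[:,::-1];z=P[mt][:,2];t=P[mt];top=z>np.percentile(z,70)
    print(n,'tip pix',ii[top].mean(0),t[top].mean(0).round(4),'all',ii.min(0),ii.max(0));rs.append(ray(n,ii[top].mean(0)))
    m2=np.zeros_like(mt);m2[v-25:v+25,u-25:u+25]=1;hs=cv2.cvtColor(D[n]['p'],cv2.COLOR_BGR2HSV);m2&=(hs[...,0]>15)&(hs[...,0]<32)&(hs[...,1]>140)&(P[...,2]>.09)&(P[...,2]<.14)
    t=P[m2];print('  collar',m2.sum(),'mid',((t.max(0)+t.min(0))/2).round(4),np.ptp(t,0).round(4),'top z',np.percentile(t[:,2],[50,80,95]).round(4))
print('  two-view',[np.round(x,4) for x in meet(*rs)])
P=cloud('top',D['top']['d']);z=P[...,2];m=(z>.06)&(z<.08);m[:150]=0;m[280:]=0;m[:,:120]=0;m[:,240:]=0
r=cv2.minAreaRect(P[m][:,:2].astype(np.float32)*1000);print('box',r)
```

```text
gr side ellipse [272.5 252.1] [19.1 26.6] depth mid [ 0.4909 -0.1227  0.0443] ext [0.0494 0.0519 0.0088]
gr top ellipse [304.8 228.1] [22.  22.5] depth mid [ 0.4939 -0.1213  0.0441] ext [0.0498 0.0487 0.0098]
  two-view [array([ 0.4929, -0.1207,  0.0414]), np.float64(0.0016)]
sm side ellipse [294.4 319.8] [25.2 28.6] depth mid [ 0.4593 -0.2908  0.0621] ext [0.0426 0.0432 0.0086]
sm top ellipse [383.6 242.3] [19.  19.7] depth mid [ 0.4607 -0.2888  0.0618] ext [0.0415 0.0417 0.0096]
  two-view [array([ 0.4607, -0.2895,  0.0587]), np.float64(0.0012)]
tq side ellipse [255.2 221.6] [16.6 24.8] depth mid [ 0.4932 -0.0225  0.0444] ext [0.0509 0.0527 0.0084]
tq top ellipse [259.9 227.2] [22.4 22.7] depth mid [ 0.4947 -0.0222  0.0441] ext [0.051  0.0486 0.0094]
  two-view [array([ 0.4938, -0.0219,  0.0433]), np.float64(0.0018)]
orr side ellipse [314.7 278.6] [23.3 29.9] depth mid [ 0.5334 -0.2131  0.0441] ext [0.052  0.0513 0.0086]
orr top ellipse [350.4 221.1] [1.6 6.1] depth mid [ 0.5276 -0.2075  0.0419] ext [0.0357 0.0397 0.0088]
  two-view [array([ 0.5172, -0.2226,  0.0558]), np.float64(0.0195)]
side tip pix [225.  142.6] [0.4841 0.1426 0.1511] all [222 141] [228 147]
  collar 154 mid [0.4842 0.1422 0.1083] [0.0401 0.0382 0.0244] top z [0.1165 0.1176 0.1185]
top tip pix [173.76923077 222.46153846] [0.486  0.1437 0.1502] all [171 220] [178 226]
  collar 224 mid [0.4848 0.1435 0.1137] [0.038  0.0393 0.0141] top z [0.1148 0.1163 0.1175]
  two-view [array([0.4852, 0.1438, 0.1505]), np.float64(0.0016)]
box ((511.6156005859375, 153.15591430664062), (200.47329711914062, 140.6184539794922), 19.912988662719727)
```

```bash
python3 -m jog '[-0.77,-0.64,-0.1,0,0,0,0.8,-0.77,-0.64,-0.1,0,0,0,0.8,-0.77,-0.64,-0.1,0,0,0,0.8,-0.77,-0.64,-0.1,0,0,0,0.8,-0.77,-0.64,-0.1,0,0,0,0.8,-0.77,-0.64,-0.1,0,0,0,0.8,-0.77,-0.64,-0.1,0,0,0,0.8,-0.77,-0.64,-0.1,0,0,0,0.8]' 40
python3 -m jog '[-0.77,-0.64,-0.1,0,0,0,0.8,-0.77,-0.64,-0.1,0,0,0,0.8,-0.77,-0.64,-0.1,0,0,0,0.8,-0.77,-0.64,-0.1,0,0,0,0.8,-0.77,-0.64,-0.1,0,0,0,0.8,-0.77,-0.64,-0.1,0,0,0,0.8,-0.77,-0.64,-0.1,0,0,0,0.8,-0.77,-0.64,-0.1,0,0,0,0.8,0,0,0,0,0,0,0.8,0,0,0,0,0,0,0.8]'
cat >> h.py <<'E'
def tool():
    s=arm.sense();q=s['tool_rot'];return np.array(s['position']),R.from_quat([q[1],q[2],q[3],q[0]]).as_matrix()
def wray(uv,p,Rm):
    c=arm.camera_params('wrist');K=c['K'];T=c['T_tool_cam'];a=(np.array(uv)-[K[0,2],K[1,2]])/K[0,0];r=np.linalg.norm(a)
    k=np.sinc(r/np.pi);v=T[:3,:3]@np.array([a[0]*k,-a[1]*k,-np.cos(r)])
    return p+Rm@T[:3,3],Rm@v
def hit(o,v,z): return o+v*(z-o[2])/v[2]
E
python3 - <<'E'
from h import *
p,Rm=tool();print(p,Rm.round(4).tolist())
im,d=arm.grab_frame('wrist');cv2.imwrite('pics/w1.png',im);np.savez('w1.npz',p=im,d=d,pos=p,R=Rm)
E
```

```text
time: 0.9
position: [0.386, 0.3614, 0.2615]
tool_rot: [-0.0, 0.228, 0.974, -0.0]
contact_force: [1.0, 0.4, -1.1]
grip_width: 0.0734
finger_force: 0.0
time: 1.9
position: [0.4832, 0.1426, 0.2854]
tool_rot: [-0.0, 0.229, 0.973, -0.0]
contact_force: [0.1, 1.5, 0.4]
grip_width: 0.0734
finger_force: 0.0
[0.48323241 0.1426139  0.28543109] [[-0.8953, 0.4455, -0.0007], [0.4455, 0.8953, 0.0001], [0.0006, -0.0002, -1.0]]
```

View pics/w1.png

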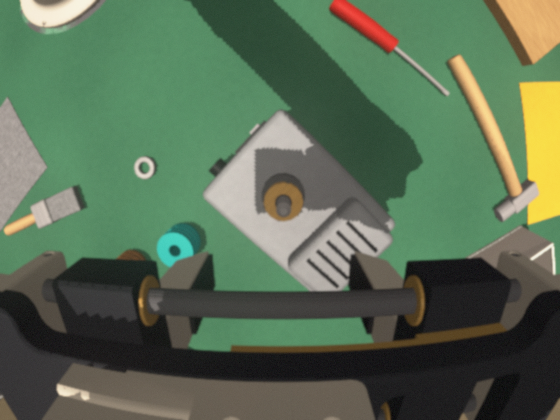

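The wrist view shows the collar at about (284,200), with the shaft tip leaning down to about (284,210). I'll measure it, then hover the same way over the drum.

Run:
```python
from h import *
z=np.load('w1.npz');im,d,p,Rm=z['p'],z['d'],z['pos'],z['R']
c=arm.camera_params('wrist');K=c['K']
v,u=np.mgrid[180:232,255:315];pts=[]
for a,b in zip(u.ravel(),v.ravel()):
    o,r=wray((a,b),p,Rm);T=c['T_tool_cam'];ax=Rm@T[:3,:3]@[0,0,-1.];pts.append(o+r*d[b,a]/(r@ax))
P=np.array(pts).reshape(*u.shape,3)
m=(P[...,2]>.135)&(P[...,2]<.16);t=P[m];ii=np.stack([u[m],v[m]],1)
print('shaft px',ii.min(0),ii.max(0),len(t),'top z',np.percentile(t[:,2],[50,90,100]).round(4))
top=t[:,2]>.1475;print('tip px',ii[top].mean(0),top.sum(),t[top].mean(0).round(4))
print('tip ray @.150',hit(*wray(ii[top].mean(0),p,Rm),.150).round(4))
m=(P[...,2]>.106)&(P[...,2]<.13);ii=np.stack([u[m],v[m]],1)
hull=cv2.convexHull(ii.astype(np.int32));e=cv2.fitEllipse(hull);t=P[m];zc=np.median(t[:,2]);print('collar',e,zc.round(4),hit(*wray(e[0],p,Rm),zc).round(4),t[:,:2].min(0),t[:,:2].max(0))
D=Rm.T@(np.array([.4925,-.121,.18])-p);print('to drum hover (units)',(D/.03).round(3))
```

```text
Traceback (most recent call last):
  File "h.py", line 18, in wray
    c=arm.camera_params('wrist');K=c['K'];T=c['T_tool_cam'];a=(np.array(uv)-[K[0,2],K[1,2]])/K[0,0];r=np.linalg.norm(a)
ValueError: time passes only in moves, steps and waits
```

```bash
sed -i "s/^def wray/CW=arm.camera_params('wrist')\ndef wray/; s/    c=arm.camera_params('wrist');K=c\['K'\];T/    c=CW;K=c['K'];T/" h.py
cat >> h.py <<'E'
def wcloud(d,p,Rm,u0,u1,v0,v1):
    v,u=np.mgrid[v0:v1,u0:u1];ax=Rm@CW['T_tool_cam'][:3,:3]@[0,0,-1.];P=[]
    for a,b in zip(u.ravel(),v.ravel()):
        o,r=wray((a,b),p,Rm);P.append(o+r*d[b,a]/(r@ax))
    return u,v,np.array(P).reshape(*u.shape,3)
E
python3 - <<'E'
from h import *
z=np.load('w1.npz');im,d,p,Rm=z['p'],z['d'],z['pos'],z['R']
u,v,P=wcloud(d,p,Rm,255,315,180,232)
m=(P[...,2]>.135)&(P[...,2]<.16);t=P[m];ii=np.stack([u[m],v[m]],1)
print('shaft px',ii.min(0),ii.max(0),len(t),'top z',np.percentile(t[:,2],[50,90,100]).round(4))
top=t[:,2]>.1475;print('tip px',ii[top].mean(0),top.sum(),t[top].mean(0).round(4))
print('tip ray @.150',hit(*wray(ii[top].mean(0),p,Rm),.150).round(4))
m=(P[...,2]>.106)&(P[...,2]<.13);ii=np.stack([u[m],v[m]],1)
hull=cv2.convexHull(ii.astype(np.int32));e=cv2.fitEllipse(hull);t=P[m];zc=np.median(t[:,2]);print('collar',e,zc.round(4),hit(*wray(e[0],p,Rm),zc).round(4),t[:,:2].min(0),t[:,:2].max(0))
D=Rm.T@(np.array([.4925,-.121,.18])-p);print('to drum hover (units)',(D/.03).round(3),arm.sense()['time'])
E
```

```text
shaft px [276 200] [290 217] 209 top z [0.1471 0.1502 0.1515]
tip px [283.25274725 210.17582418] 91 [0.4835 0.1454 0.1494]
tip ray @.150 [0.4834 0.1455 0.15  ]
collar ((283.0166015625, 201.03094482421875), (40.13526916503906, 40.57930374145508), 42.0133171081543) 0.115 [0.4831 0.1456 0.115 ] [0.46387005 0.12413723] [0.50455913 0.16615645]
to drum hover (units) [-4.193 -7.729  3.513] 1.95
```

```bash
python3 -m jog '[-0.35,-0.645,0.29,0,0,0,0.8,-0.35,-0.645,0.29,0,0,0,0.8,-0.35,-0.645,0.29,0,0,0,0.8,-0.35,-0.645,0.29,0,0,0,0.8,-0.35,-0.645,0.29,0,0,0,0.8,-0.35,-0.645,0.29,0,0,0,0.8,-0.35,-0.645,0.29,0,0,0,0.8,-0.35,-0.645,0.29,0,0,0,0.8,-0.35,-0.645,0.29,0,0,0,0.8,-0.35,-0.645,0.29,0,0,0,0.8,-0.35,-0.645,0.29,0,0,0,0.8,-0.35,-0.645,0.29,0,0,0,0.8]'
python3 -m jog '[0,0,0,0,0,0,0.8,0,0,0,0,0,0,0.8]'
cat > drum.py <<'E'
from h import *
p,Rm=tool();im,d=arm.grab_frame('wrist');np.savez('w2.npz',p=im,d=d,pos=p,R=Rm);cv2.imwrite('pics/w2.png',im)
u,v,P=wcloud(d,p,Rm,235,335,150,250)
h=cv2.cvtColor(im,cv2.COLOR_BGR2HSV)[150:250,235:335]
m=(P[...,2]>.039)&(P[...,2]<.05)&(h[...,0]<18)
nl,lab,st,_=cv2.connectedComponentsWithStats(m.astype(np.uint8));l=1+st[1:,4].argmax();m=lab==l
t=P[m];ii=np.stack([u[m],v[m]],1);e=cv2.fitEllipse(cv2.convexHull(ii.astype(np.int32)));zt=np.median(t[:,2])
c=hit(*wray(e[0],p,Rm),zt);print('drum top',np.round(e[0],1),np.round(e[1],1),'z',zt.round(4),c.round(4),np.ptp(t,0).round(4))
print('tcp',p.round(4),'offset units',(Rm.T@(c-p)/.03).round(3),Rm.round(4).tolist(),arm.sense()['time'])
E
python3 drum.py
```

```text
time: 3.15
position: [0.4933, -0.1197, 0.1808]
tool_rot: [-0.0, 0.226, 0.974, 0.0]
contact_force: [-0.0, -0.5, -0.4]
grip_width: 0.0734
finger_force: 0.0
time: 3.35
position: [0.4931, -0.1194, 0.1809]
tool_rot: [-0.001, 0.227, 0.974, 0.0]
contact_force: [0.2, -0.3, -0.4]
grip_width: 0.0736
finger_force: 0.0
drum top [279.2 208.8] [55.3 55.9] z 0.0442 [ 0.4907 -0.1192  0.0442] [0.0512 0.0507 0.0075]
tcp [ 0.4931 -0.1194  0.1809] offset units [ 0.068 -0.032  4.56 ] [[-0.8965, 0.4429, -0.0009], [0.4429, 0.8965, 0.0011], [0.0013, 0.0006, -1.0]] 3.4
```

```bash
python3 -m jog '[0.03,-0.04,0.6,0,0,0,0.8,0,0,0.7,0,0,0,0.8,0,0,0.7,0,0,0,0.8,0,0,0.7,0,0,0,0.8,0,0,0.7,0,0,0,0.8,0,0,0.7,0,0,0,0.8,0,0,0.6,0,0,0,0.8,0,0,0.4,0,0,0,0.8,0,0,0.2,0,0,0,0.8,0,0,0,0,0,0,0.8]'
python3 -m jog '[0,0,0,0,0,0,0.5,0,0,0,0,0,0,0.5,0,0,0,0,0,0,0.5,0,0,0,0,0,0,0.5,0,0,0,0,0,0,0.4,0,0,0,0,0,0,0.4,0,0,0,0,0,0,0.4,0,0,0,0,0,0,0.4]' 40
```

```text
time: 4.4
position: [0.4918, -0.1206, 0.022]
tool_rot: [-0.0, 0.227, 0.974, 0.0]
contact_force: [0.4, 0.4, 0.7]
grip_width: 0.0736
finger_force: 0.0
time: 5.2
position: [0.4924, -0.1216, 0.023]
tool_rot: [0.001, 0.228, 0.974, 0.0]
contact_force: [-0.7, 0.1, 6.5]
grip_width: 0.0509
finger_force: 40.0
```

```bash
python3 -m jog '[0,0,-0.3,0,0,0,0.4,0,0,-0.8,0,0,0,0.4,0,0,-0.8,0,0,0,0.4,0,0,-0.8,0,0,0,0.4,0,0,-0.8,0,0,0,0.4,0,0,-0.8,0,0,0,0.4,0,0,-0.8,0,0,0,0.4,0,0,-0.6,0,0,0,0.4,0,0,-0.2,0,0,0,0.4,0,0,0,0,0,0,0.4]'
python3 -m jog '[0.25,0.5,0,0,0,0,0.4,0.38,0.72,0,0,0,0,0.4,0.38,0.72,0,0,0,0,0.4,0.38,0.72,0,0,0,0,0.4,0.38,0.72,0,0,0,0,0.4,0.38,0.72,0,0,0,0,0.4,0.38,0.72,0,0,0,0,0.4,0.38,0.72,0,0,0,0,0.4,0.38,0.72,0,0,0,0,0.4,0.38,0.72,0,0,0,0,0.4,0.38,0.72,0,0,0,0,0.4,0.08,0.1,0,0,0,0,0.4]'
python3 -m jog '[0,0,0,0,0,0,0.4,0,0,0,0,0,0,0.4]'
python3 - <<'E'
from h import *
s=arm.sense();p,Rm=tool();print(p.round(4),Rm.round(4).tolist(),s['contact_force'],s['finger_force'],s['grip_width'],s['time'])
im,d=arm.grab_frame('wrist');np.savez('w3.npz',p=im,d=d,pos=p,R=Rm)
a,da=arm.grab_frame('side');b,db=arm.grab_frame('top');np.savez('s3.npz',a=a,da=da,b=b,db=db)
A=cv2.resize(im[150:350,180:380],(400,400));B=cv2.resize(a[90:200,170:280],(400,400))
cv2.imwrite('pics/c3.png',np.hstack([A,B]))
E
```

```text
time: 6.2
position: [0.4922, -0.1216, 0.2001]
tool_rot: [0.001, 0.228, 0.974, 0.0]
contact_force: [1.3, 0.5, -1.3]
grip_width: 0.0509
finger_force: 40.0
time: 7.4
position: [0.4833, 0.1466, 0.198]
tool_rot: [-0.001, 0.226, 0.974, 0.0]
contact_force: [-0.6, -0.3, -1.4]
grip_width: 0.0507
finger_force: 40.0
time: 7.6
position: [0.4842, 0.1417, 0.1984]
tool_rot: [-0.001, 0.228, 0.974, -0.001]
contact_force: [0.1, 0.2, -1.2]
grip_width: 0.0507
finger_force: 40.0
[0.4842 0.1417 0.1984] [[-0.8957, 0.4447, -0.0016], [0.4447, 0.8957, -0.0012], [0.0009, -0.0018, -1.0]] [ 0.07639133  0.17449603 -1.16986209] 39.9992445576936 0.05074161228598266 7.6
```

View pics/c3.png

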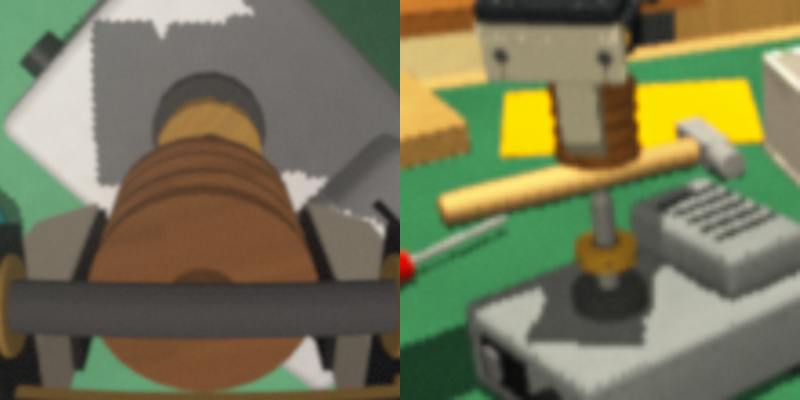

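Wrist crop: drum held upright, with collar and housing visible behind it. Side crop: the drum hangs just above the tip, with the shaft at about (601,210). Now circle fits for the remaining offset.

Run:
```python
from h import *
from scipy.optimize import least_squares
def brown(im): h=cv2.cvtColor(im,cv2.COLOR_BGR2HSV);return (h[...,0]<16)&(h[...,1]>90)
def circ(t,r=None):
    f=lambda x:np.hypot(t[:,0]-x[0],t[:,1]-x[1])-(r or x[2])
    s=least_squares(f,[.484,.143]+([] if r else [.026]),loss='soft_l1',f_scale=.001);return s.x.round(4),np.abs(s.fun).mean().round(5)
z=np.load('w3.npz');im,d,p,Rm=z['p'],z['d'],z['pos'],z['R']
u,v,P=wcloud(d,p,Rm,220,345,210,350);m=brown(im)[210:350,220:345]
t=P[m];print('wrist z pct',np.percentile(t[:,2],[2,50,90,98]).round(4))
zt=np.percentile(t[:,2],90);top=m&(abs(P[...,2]-zt)<.004);tt=P[top]
n,c=np.linalg.svd(tt-tt.mean(0))[2][2],0;print('top normal',n.round(3),len(tt))
hull=cv2.convexHull((tt[:,:2]*1e5).astype(np.int32))[:,0]/1e5;print('wrist top circle',circ(hull),circ(hull,.026))
sd=m&(P[...,2]<zt-.012)&(P[...,2]>zt-.035);print('wrist side pts',sd.sum(),circ(P[sd],.026))
z=np.load('s3.npz')
P=cloud('side',z['da']);m=brown(z['a']);m[:90]=0;m[140:]=0;m[:,:205]=0;m[:,240:]=0
t=P[m&(P[...,2]>.165)&(P[...,2]<.24)&(abs(P[...,0]-.484)<.05)];print('side drum',len(t),t[:,2].min().round(4),t[:,2].max().round(4),circ(t,.026))
m=np.zeros((420,560),bool);m[135:165,215:240]=1;m&=(P[...,2]>.122)&(P[...,2]<.155)&(abs(P[...,0]-.485)<.02);t=P[m];print('side shaft',len(t),circ(t,.007))
z0=np.load('w1.npz');p0,R0=z0['pos'],z0['R']
u,v,Q=wcloud(z0['d'],p0,R0,255,315,180,232);m=(Q[...,2]>.122)&(Q[...,2]<.142);print('wrist shaft side',m.sum(),circ(Q[m],.007))
```

```text
wrist z pct [0.1808 0.2193 0.2203 0.2214]
top normal [-0.001  0.002  1.   ] 5735
wrist top circle (array([0.4835, 0.1428, 0.0259]), np.float64(0.00016)) (array([0.4836, 0.1428]), np.float64(0.0002))
wrist side pts 1571 (array([0.4847, 0.1422]), np.float64(0.0024))
side drum 221 0.1797 0.2232 (array([0.4827, 0.1437]), np.float64(0.00179))
side shaft 79 (array([0.4847, 0.1448]), np.float64(0.001))
wrist shaft side 64 (array([0.4841, 0.1454]), np.float64(0.0001))
```

```bash
python3 -m jog '[0.01,0.08,0,0,0,0,0.4,0,0,0.2,0,0,0,0.4,0,0,0.2,0,0,0,0.4,0,0,0.2,0,0,0,0.4,0,0,0.2,0,0,0,0.4,0,0,0.1,0,0,0,0.4,0,0,0.1,0,0,0,0.4]'
python3 -m jog '[0,0,0.1,0,0,0,0.4,0,0,0.1,0,0,0,0.4,0,0,0.1,0,0,0,0.4,0,0,0.1,0,0,0,0.4,0,0,0,0,0,0,0.4]'
```

```text
time: 8.45
position: [0.4853, 0.1455, 0.1688]
tool_rot: [-0.0, 0.228, 0.974, -0.0]
contact_force: [0.4, -0.0, -1.7]
grip_width: 0.0508
finger_force: 40.0
time: 8.95
position: [0.4852, 0.1455, 0.1569]
tool_rot: [-0.0, 0.228, 0.974, -0.0]
contact_force: [-0.9, -0.8, -2.4]
grip_width: 0.051
finger_force: 40.0
```

Threaded 15 mm with almost no side force. Now pressing.

```bash
python3 -m jog '[0,0,0.1,0,0,0,0.4,0,0,0.1,0,0,0,0.4,0,0,0.1,0,0,0,0.4,0,0,0.1,0,0,0,0.4,0,0,0.1,0,0,0,0.4,0,0,0.1,0,0,0,0.4,0,0,0.1,0,0,0,0.4,0,0,0.1,0,0,0,0.4,0,0,0,0,0,0,0.4]'
python3 -m jog '[0,0,0.1,0,0,0,0.4,0,0,0.1,0,0,0,0.4,0,0,0.05,0,0,0,0.4,0,0,0,0,0,0,0.4]'
```

```text
time: 9.85
position: [0.4854, 0.1453, 0.1339]
tool_rot: [-0.0, 0.228, 0.974, -0.0]
contact_force: [-3.5, -2.8, 6.8]
grip_width: 0.0506
finger_force: 40.0
time: 10.25
position: [0.4854, 0.1454, 0.1268]
tool_rot: [0.0, 0.228, 0.974, -0.0]
contact_force: [-4.5, -2.5, 10.7]
grip_width: 0.051
finger_force: 40.0
```

```bash
python3 -m jog '[0,0,0.08,0,0,0,0.4,0,0,0.08,0,0,0,0.4,0,0,0.05,0,0,0,0.4,0,0,0,0,0,0,0.4]'
python3 -m jog '[0,0,0.04,0,0,0,0.4,0,0,0.04,0,0,0,0.4,0,0,0,0,0,0,0.4]'
```

```text
time: 10.65
position: [0.4854, 0.1453, 0.1205]
tool_rot: [0.0, 0.228, 0.974, -0.0]
contact_force: [-4.8, -3.3, 12.1]
grip_width: 0.051
finger_force: 40.0
time: 10.95
position: [0.4855, 0.1453, 0.1198]
tool_rot: [0.0, 0.228, 0.974, -0.0]
contact_force: [-10.1, -4.5, 27.1]
grip_width: 0.0507
finger_force: 40.0
```

```bash
python3 -m jog '[0,0,0.04,0,0,0,0.4,0,0,0,0,0,0,0.4]'
python3 - <<'E'
from h import *
s=arm.sense();print(s['position'],s['contact_force'],s['torque'])
a,da=arm.grab_frame('side');P=cloud('side',da);h=cv2.cvtColor(a,cv2.COLOR_BGR2HSV)
m=(h[...,0]<16)&(h[...,1]>90);w=np.zeros_like(m);w[110:190,200:255]=1
t=P[m&w&(P[...,2]>.08)&(P[...,2]<.16)&(abs(P[...,0]-.484)<.05)];print('drum z',t[:,2].min(),t[:,2].max())
E
```

```text
time: 11.15
position: [0.4856, 0.1453, 0.1196]
tool_rot: [0.0, 0.228, 0.974, -0.0]
contact_force: [-13.7, -7.3, 38.2]
grip_width: 0.0512
finger_force: 40.0
[0.4855668  0.14533347 0.11964339] [-13.65698179  -7.33852059  38.24876471] [-1.32936291  3.11550127 -0.02710829]
drum z 0.08655641805732417 0.14405244666771005
```

The collar is firmly on its stop: 38 N and no more travel. I'll relieve the push, open and lift away.

```bash
python3 -m jog '[0,0,-0.08,0,0,0,0.4,0,0,-0.06,0,0,0,0.4,0,0,0,0,0,0,0.4]'
python3 -m jog '[0,0,0,0,0,0,0.7,0,0,0,0,0,0,0.7,0,0,0,0,0,0,0.7,0,0,0,0,0,0,0.7,0,0,0,0,0,0,0.7]'
```

```text
time: 11.5
position: [0.4854, 0.1454, 0.12]
tool_rot: [-0.0, 0.228, 0.974, -0.0]
contact_force: [-0.4, -1.3, 0.4]
grip_width: 0.0511
finger_force: 40.0
time: 12.0
position: [0.4856, 0.1457, 0.1201]
tool_rot: [0.0, 0.228, 0.974, 0.0]
contact_force: [-0.0, 0.7, -0.1]
grip_width: 0.0645
finger_force: 0.0
```

```bash
python3 -m jog '[0,0,-0.3,0,0,0,0.7,0,0,-0.7,0,0,0,0.7,0,0,-0.8,0,0,0,0.7,0,0,-0.8,0,0,0,0.7,0,0,-0.8,0,0,0,0.7,0,0,-0.8,0,0,0,0.7,0,0,-0.8,0,0,0,0.7,0,0,-0.4,0,0,0,0.7,0,0,0,0,0,0,0.7,0,0,0,0,0,0,0.7]'
python3 - <<'E'
from h import *
p,Rm=tool();im,d=arm.grab_frame('wrist');a,da=arm.grab_frame('side')
u,v,P=wcloud(d,p,Rm,230,340,160,260);m=(P[...,2]>.134)&(P[...,2]<.146);t=P[m]
ii=np.stack([u[m],v[m]],1);e=cv2.fitEllipse(cv2.convexHull(ii.astype(np.int32)));c=hit(*wray(e[0],p,Rm),np.median(t[:,2]))
print('drum top',c.round(4),e[1],'tip z',np.percentile(P[P[...,2]<.17][:,2],99.8),len(t),arm.sense()['time'])
cv2.imwrite('pics/end.png',np.hstack([cv2.resize(im[130:290,200:360],(400,400)),cv2.resize(a[110:210,180:280],(400,400))]))
E
```

```text
time: 13.0
position: [0.4851, 0.1453, 0.2816]
tool_rot: [-0.0, 0.228, 0.974, -0.0]
contact_force: [0.2, -0.8, 0.4]
grip_width: 0.0643
finger_force: 0.0
drum top [0.484  0.1466 0.1412] (55.890499114990234, 56.96625518798828) tip z 0.15008360313909117 2349 13.1
```

View pics/end.png

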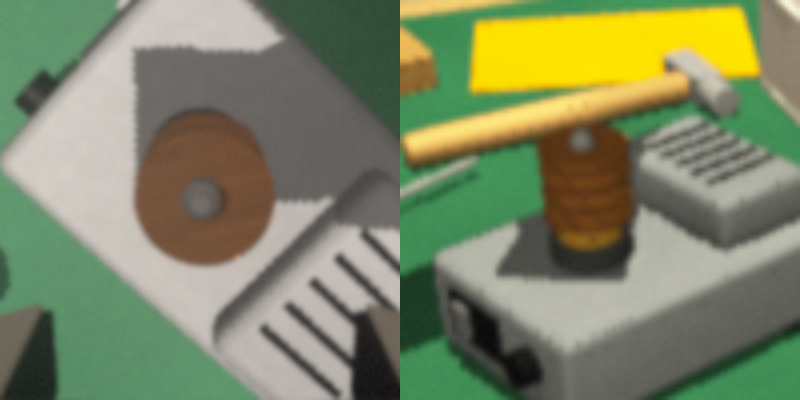

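The drum sits on the collar, with the shaft tip showing at crop (203,198). The drum's top is at 0.141 m, 9 mm below the tip, so it is home.

```bash
python3 -c "
from rig import arm
print(arm.close_job())"
```

```text
the job is handed in; nothing more can be done
None
```

The grooved drum is on the spindle, with the collar pressed to its stop and the gripper released and clear. The job was handed in at about 13 s, but no verdict was returned.

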